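# Index the turret punch to its largest punch

### The job

Set the bench turret punch up for its biggest hole: push the turret round by its protruding tabs, click by click, until the largest of its six punches stands under the ram, and leave it settled in that click. Pick nothing up, and leave the loose punch, die, blank and oil bottle beside the press where they are.

Things in the scene. Friction and masses are not known exactly. Their poses are not given: they have to be found in the camera images.
- press: Bolted-down green cast C-frame of the punch press; origin on the bench under the turret axis, +y to the ram. Foot 22 mm high. Column at the end away from the ram: 50 mm wide, 284 mm high, from 170 mm off the axis. From it the upper arm, 40 mm wide, runs over the axis to the ram head (46 mm wide), 211 to 289 mm high. A hand lever rises from the head to 420 mm. The robot's side of the turret is open.
- axis (a point): Point on the turret's vertical axis at half the height of the tabs, 155 mm above the bench. The turret is a dark disc 170 mm across, 145 to 168 mm above the bench, with a narrower die disc and cam turning with it below. On it stand six steel punches at 60 degree spacing, 62 mm from the axis. Direction axis to ram tells how the press stands.
- ram (a point): Middle of the ram's underside, 199 mm above the bench, 62 mm from the axis; fixed to the frame. Roughly on the robot's left of the axis (+y), up to 20 degrees either way.
- punch_large (a point): Middle of the top of the largest punch's head, 192 mm above the bench, 62 mm from the axis: a steel head 42 mm across. Seen from above, going counter-clockwise from it the other five heads are 12, 15, 18, 22 and 26 mm across.
- tab_large (a point): Middle of the largest punch's own tab, 120 mm from the axis, 155 mm above the bench. Six like tabs, one straight outward of each punch: steel, 14 mm wide, 16 mm high (147 to 163 mm above the bench), ending 150 mm from the axis, 65 mm clear of the disc. Around and below them is free air down to the foot. The two or three tabs nearest the robot can be reached straight from above.
- turret (a joint): Turret angle, rad, counter-clockwise positive from above, no end stops; 0 or a whole turn (6.283) = largest punch under the ram. A spring roller clicks in every 1.047 rad, a punch under the ram each time. Some 6 N at a tab moves it out of a click; about 6 degrees past half-way it springs by itself into the next. Turns either way. Starts in one of the other clicks or balanced between two.
- spare_punch: Loose stepped steel punch standing on the bench beside the press, 32 mm across at the head, 72 mm tall; origin at the centre of its underside. Leave it.
- spare_die: Loose steel die ring lying on the bench beside the press, 48 mm across, 26 mm high; origin at the centre of its underside. Leave it.
- blank: Loose aluminium blank 110 x 60 x 6 mm lying on the bench beside the press; origin at the centre of its underside. Leave it.
- oil: Loose white oil bottle, 52 mm across, 150 mm tall, standing beside the press; origin at the centre of its underside. Leave it.

How it is judged (in metres and radians):
At the end, for the whole second after the job is handed in: The largest punch is centred under the ram to within 6 mm and the turret is at rest (under 0.05 rad/s) (horizontal distance between punch_large and ram below 0.006 m and velocity of joint turret between -0.05 and 0.05 rad/s); the robot touches nothing.
It fails at once if the spare punch is picked up, shifted more than 15 mm or knocked over (distance of spare_punch from where it was at the start of the episode above 0.015 m or angle between spare_punch's own z axis and vertical above 0.5 rad).
It fails at once if the spare die is picked up, shifted more than 15 mm or knocked over (distance of spare_die from where it was at the start of the episode above 0.015 m or angle between spare_die's own z axis and vertical above 0.5 rad).
It fails at once if the blank is picked up, shifted more than 15 mm or knocked over (distance of blank from where it was at the start of the episode above 0.015 m or angle between blank's own z axis and vertical above 0.5 rad).
It fails at once if the oil bottle is picked up, shifted more than 15 mm or knocked over (distance of oil from where it was at the start of the episode above 0.015 m or angle between oil's own z axis and vertical above 0.5 rad).
It also fails if it takes over 64 s, if anything falls off the work surface, if the arm or the gripper's body presses on something with over 40 N, if the wrist force passes 120 N, or if a joint passes its speed limit or range.

### The arm

A 6-joint arm with a two-finger parallel gripper is mounted at the origin on the work surface. World frame = base frame: x ahead of the robot, y to its left, z up, the work surface at z = 0. Lengths are in mm, angles in rad, forces in N, time in s.
With the tool pointing down it reaches from about 275 to 750 mm from the base axis. Payload 10.2 kg.
Tool frame: the origin (TCP) lies midway between the tips of the shut fingers; the grasp point (between the pads) lies 19 mm behind it; z points along the fingers, y is the line along which they close (so a half turn about z gives the same grasp; the last joint's range is limited). The gripper opens to 88 mm and grips with 3 to 60 N. Pads are 18 mm wide; open, the fingers measure 123 mm over their backs; the gripper's body (75 mm by 187 mm) begins 45 mm behind the grasp point.
Start: joints at [1.102, 0.313, 1.498, -0, 1.331, -0.223], TCP at [127.762, 509.223, 238.72] pointing down, gripper open.
Joint ranges: [-2.94, 2.94], [-0.97, 2.17], [0.19, 2.56], [-1.23, 4.37], [0.02, 3.11], [-2.88, 2.88]. Speed limits (rad/s): [2.39, 2.39, 3.01, 3.14, 3.14, 3.14].

### API

Orientations are given as a rotation vector (axis times angle).
In Python, from plant import r gives the robot as it stands. The module is installed in compiled form; this text tells all that it offers.
- The arm moves only by the shell command python3 -m jog 'ROWS'. ROWS is JSON, a list that holds one entry, the list of rows, each a list of 7 numbers: the turn, a rotation vector about the tool's x, y, z each as a share of 360 degrees, from -1 to 1, then the shift along the tool's x, y, z each as a share of 100 mm, from -1 to 1, then the opening, from 0 (shut) to 1 (fully open). In form: [[[rx, ry, rz, dx, dy, dz, fingers], ...]]. A call has 1 to 12 rows; each row is the pose to reach, as a shift and turn from the pose commanded when the call began, along the tool's axes at that moment, turning the shorter way round; what a row does not reach only later rows make up. A row lasts 1/8 s, in which the tool goes at most 62.5 mm and 10.7 degrees, less where a joint would pass 70% of its speed; a pose out of reach is approached as far as the arm can. A call with a number of a shift or a turn outside -1 to 1 is refused whole. A call with a gripper value outside its range is refused whole. The fingers move at their own pace and stop on an object; the grip force is fixed at half the most. Time passes only in rows, so rows that repeat a pose let the fingers close. It gives the time, the measured TCP pose, the force, the opening and the grip force at its end, in the units of the state.
- r.read_state(): the state, without advancing time (a new reading comes with each control period).
- r.capture(name): name is "scene" or "top" or "wrist"; returns a dict with "color" (400x640x3 uint8, red, green, blue), "camera_matrix" (3x3 intrinsics, pixels), "distortion" ([k1, k2, p1, p2, k3] as OpenCV has them; the pictures are not rectified), "R" (3x3) and "t" (3): a world point X has camera coordinates R X + t. Camera axes: x right, y down, z forward; pixel columns grow to the right and rows downward; lengths in mm; the calibration is good to about 2 mm. A picture is of the moment at which its call begins. There is no depth.
- r.sign_off(): hands the job in; it is judged then, once.
The state is a dict: "time": time; "q": joint angles; "dq": joint speeds; "joint_torque": joint torques, N m; "position": TCP position; "eef_rot": TCP orientation; "contact_force": force on the tool from outside, world axes, zero at the start; "ft_torque": the same for the moment, N m; "gripper_width": opening from 0.0 (shut) to 1.0 (fully open); "grip_force": force on a finger pad.
Only numpy, scipy, OpenCV 4.12 (cv2) and the standard library are available. Lean on these libraries where they do the work, as an engineer would, in place of code of your own. Each camera call takes 0.05 s, during which the arm holds its last target. There are 200 camera calls.

## Working session

There is one attempt and no reset: what is moved stays moved. The work goes in short steps, Python scripts to look and compute and a shell command to move; the robot and the scene stay as the last step left them, time stands still between calls to the robot, and variables do not carry over. Pictures are saved under pics/ and viewed, at most 10 in all, crops included, and the job is handed in when it is done.

```bash
mkdir -p pics; python3 - <<'E'
from plant import r
import cv2,numpy as np
for n in("top","scene"):
    c=r.capture(n); cv2.imwrite(f"pics/{n}1.png",c["color"][:,:,::-1])
    print(n,c["camera_matrix"].tolist(),c["distortion"],c["R"].round(4).tolist(),c["t"])
s=r.read_state();print(s)
E
```

```text
top [[476.26564378184895, 0.0, 318.41412774618317], [0.0, 476.26564378184895, 204.2157199226152], [0.0, 0.0, 1.0]] [-0.13462605  0.          0.          0.          0.        ] [[0.0147, -0.9999, 0.0027], [-0.9924, -0.0149, -0.1225], [0.1225, -0.0009, -0.9925]] [ -11.50747526  499.7673912  1592.91926482]
scene [[423.1554171369441, 0.0, 327.8828294377609], [0.0, 423.1554171369441, 206.898511941467], [0.0, 0.0, 1.0]] [0.02697561 0.         0.         0.         0.        ] [[0.0052, 0.9999, -0.0143], [0.7652, -0.0132, -0.6437], [-0.6438, -0.0076, -0.7652]] [  26.53879994 -289.10723713 1594.49669194]
{'time': 0.1, 'q': array([ 1.10164622e+00,  3.13381378e-01,  1.49829492e+00, -1.99871288e-05,
        1.33099467e+00, -2.23407478e-01]), 'dq': array([ 0.00165009, -0.00174904, -0.00336919,  0.00026646,  0.00221106,
        0.00050588]), 'joint_torque': array([ 3.12680524e-03, -4.02812505e+01, -2.52643687e+01,  6.96009072e-02,
        3.41796165e-02, -3.33317689e-05]), 'position': array([127.64928949, 509.04200225, 238.24969589]), 'eef_rot': array([-3.84990975e-01, -3.11756301e+00,  1.60344285e-03]), 'contact_force': array([ 0.05491093, -0.20088402,  0.11152803]), 'ft_torque': array([ 0.01423717,  0.00347346, -0.02534156]), 'grip_force': 0.0, 'gripper_width': 0.9986647074925039}
```

View pics/top1.png

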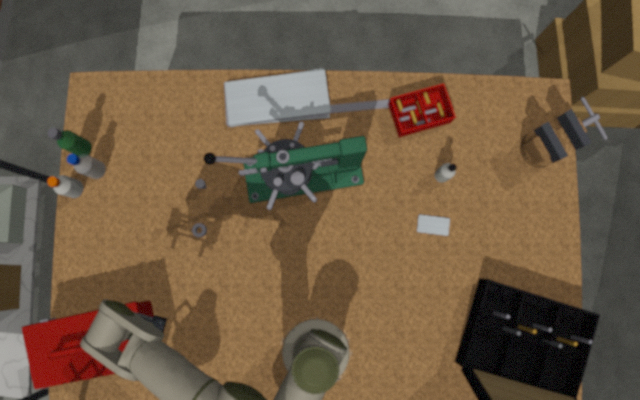

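View pics/scene1.png

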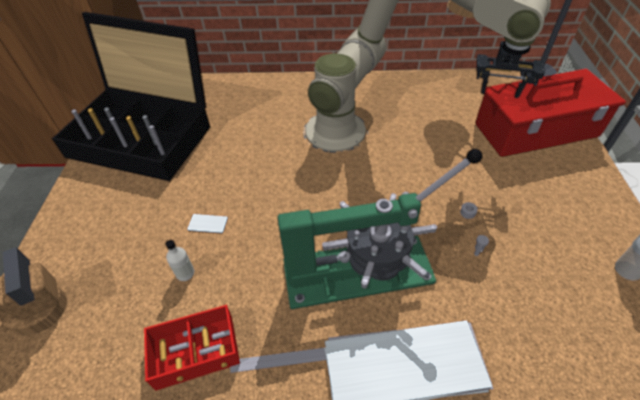

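The top image shows the press around (290,170), with the ram to the left and the lever knob at (209,159). The spare punch and die are at (200,184) and (198,230), the blank at (433,225) and the oil at (445,173). I'll enlarge the press next.

```bash
cat > h.py <<'E'
from plant import r
import cv2,numpy as np
def cap(n): return r.capture(n)
def ray(c,uv,z):
    p=cv2.undistortPoints(np.array([[uv]],float),c["camera_matrix"],c["distortion"])[0,0]
    d=c["R"].T@np.array([p[0],p[1],1]); o=-c["R"].T@c["t"]
    return (o+d*(z-o[2])/d[2])
def proj(c,X):
    return cv2.projectPoints(np.array(X,float).reshape(-1,3),cv2.Rodrigues(c["R"])[0],c["t"],c["camera_matrix"],c["distortion"])[0].reshape(-1,2)
def crop(c,x0,y0,x1,y1,k,f):
    cv2.imwrite(f,cv2.resize(np.ascontiguousarray(c["color"][y0:y1,x0:x1,::-1]),None,fx=k,fy=k,interpolation=cv2.INTER_CUBIC))
E
python3 - <<'E'
from h import *
crop(cap("top"),230,115,380,215,5,"pics/t2.png")
crop(cap("scene"),270,180,450,310,4,"pics/s2.png")
E
```

```text
(no output)
```

View pics/t2.png

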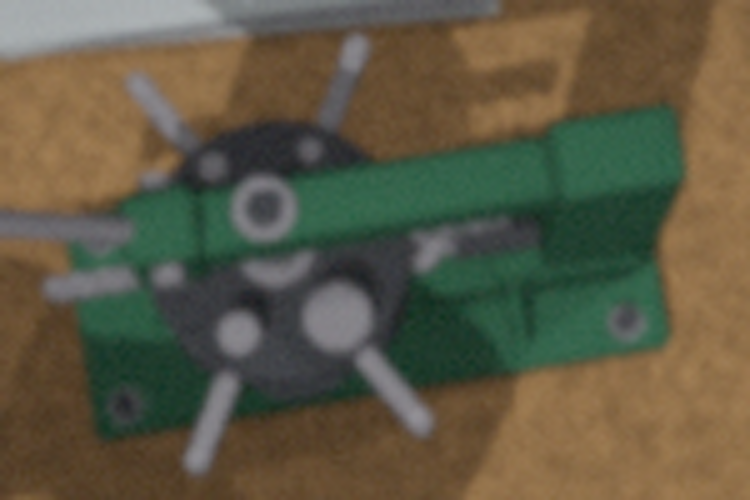

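View pics/s2.png

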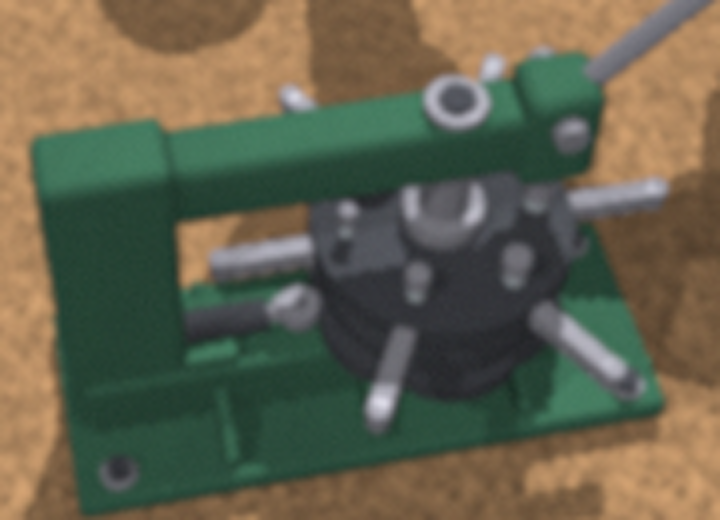

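Top crop: the largest head is at (338,316) in the crop, with its tab end at about (428,430). The 26 mm head is at (238,332), tab end (195,470), and the left tab end is at (45,290). Next I'll fit the pose from these.

```bash
python3 - <<'E'
from h import *
from scipy.optimize import least_squares
c=cap("top"); s=cap("scene")
T=lambda u,v:(230+u/5,115+v/5); S=lambda u,v:(270+u/4,180+v/4)
# tab end centres (z~160 top, r=148), index k ccw from large
tabs=[(c,T(426,428),0),(c,T(357,40),2),(c,T(135,80),3),(c,T(48,290),4),(c,T(195,466),5),
 (s,S(379,412),2),(s,S(630,380),3),(s,S(660,190),4)]
heads=[(c,T(338,316),0,192),(c,T(238,332),5,192)]
def pt(p,k,rad,z):
    a=p[2]+k*np.pi/3; return [p[0]+rad*np.cos(a),p[1]+rad*np.sin(a),z]
def res(p):
    return np.concatenate([proj(cc,pt(p,k,148,157))[0]-uv for cc,uv,k in tabs]+[proj(cc,pt(p,k,62,z))[0]-uv for cc,uv,k,z in heads])
f=least_squares(res,[520,50,-2.3]); p=f.x; print(p,np.degrees(p[2]),f.fun.round(1))
# yaw of press from foot edges / arm
for a,b,z in [((100,437),(665,345),22)]:
    A=ray(c,T(*a),z);B=ray(c,T(*b),z);d=A-B;print("foot",A,B,np.degrees(np.arctan2(d[1],d[0])))
for a,b,z in [((205,265),(550,210),289),((200,190),(545,140),289)]:
    A=ray(c,T(*a),z);B=ray(c,T(*b),z);d=A-B;print("arm",np.degrees(np.arctan2(d[1],d[0])))
A=ray(s,S(80,512),22);B=ray(s,S(660,408),22);d=B-A;print("footS",np.degrees(np.arctan2(d[1],d[0])))
for k in range(6): print(k,pt(p,k,120,155),np.degrees(p[2])%360+60*k)
print("knob",ray(c,(209,159),420))
for n,uv,z in(("punch",(200,184),72),("die",(198,230),26)):print(n,ray(c,uv,z))
E
```

```text
[608.60129479 104.77036879  -2.42571355] -138.98314845612225 [-0.4 -0.4 -0.6 -0.4 -1.4 -0.4 -0.6  0.1 -0.6  0.2 -0.6  1.6 -3.  -1.6
 -0.1 -1.1 -0.8 -0.6 -0.6 -0.3]
foot [503.71969003 231.14267085  22.        ] [ 573.56672285 -156.93633227   22.        ] 100.20294582714494
arm 100.08351838167064
arm 99.2892669380588
footS 100.48504661900712
0 [np.float64(518.0593038925404), np.float64(26.016652152746133), 155] 221.01685154387775
1 [np.float64(631.5330185912361), np.float64(-13.018153757863956), 155] 281.01685154387775
2 [np.float64(722.0750094909673), np.float64(65.73556287768915), 155] 341.01685154387775
3 [np.float64(699.1432856920028), np.float64(183.5240854238524), 155] 401.01685154387775
4 [np.float64(585.669570993307), np.float64(222.5588913344625), 155] 461.01685154387775
5 [np.float64(495.12758009357583), np.float64(143.80517469890935), 155] 521.0168515438777
knob [567.6406196  286.53238994 420.        ]
punch [557.37244449 395.55469101  72.        ]
die [405.29771576 407.01119449  26.        ]
```

Largest punch is at 221°, ram at about 100°, so two clicks clockwise. Both pushes can be made on the near side, in the +y direction. I'll approach with the fingers shut and the tool's y axis parallel to the press.

```bash
python3 -m jog '[[[0,0,-0.0225,-0.4,-0.3,0,0],[0,0,-0.045,-0.8,-0.55,0,0],[0,0,-0.0675,-1,-0.7,0,0],[0,0,-0.0675,-1,-0.7,0,0]]]' && python3 -m jog '[[[0,0,0,-0.25,-0.48,0,0],[0,0,0,-0.51,-0.95,0,0],[0,0,0,-0.51,-0.95,0,0]]]' && python3 -m jog '[[[0,0,0,-0.25,-0.48,0,0],[0,0,0,-0.51,-0.95,0,0],[0,0,0,-0.51,-0.95,0,0]]]' && python3 -c "
from h import *
print(r.read_state())"
```

```text
time: 0.8
position: [208.5, 416.3, 238.9]
eef_rot: [-0.275, 3.129, 0.0]
contact_force: [-0.2, 0.9, -0.2]
gripper_width: 0.573
grip_force: 0.0
time: 1.18
position: [276.0, 331.5, 238.8]
eef_rot: [-0.27, 3.13, 0.0]
contact_force: [0.2, -0.4, -0.1]
gripper_width: 0.231
grip_force: 0.0
time: 1.55
position: [342.9, 247.5, 238.7]
eef_rot: [-0.272, 3.13, 0.0]
contact_force: [0.2, 0.5, 1.8]
gripper_width: 0.002
grip_force: 0.0
{'time': 1.55, 'q': array([ 3.46549449e-01,  8.49134517e-02,  1.77862981e+00,  9.89428614e-05,
        1.27798085e+00, -1.39756306e+00]), 'dq': array([ 0.07690391, -0.00693124,  0.00905563,  0.01707645,  0.00802851,
        0.04258035]), 'joint_torque': array([-2.95589961e+00, -2.85055357e+01, -2.49028426e+01, -2.47271201e-01,
       -2.63985115e-03, -6.08992036e-01]), 'position': array([342.89375262, 247.50282757, 238.69202486]), 'eef_rot': array([-2.71855488e-01,  3.12976608e+00,  1.71472465e-04]), 'contact_force': array([0.22979361, 0.4881204 , 1.77300591]), 'ft_torque': array([0.0393574 , 0.03355212, 0.01773333]), 'grip_force': 0.0, 'gripper_width': 0.002245317257786}
```

```bash
for i in 1; do python3 -m jog '[[[0,0,0,-0.25,-0.48,0,0],[0,0,0,-0.5,-0.94,0,0],[0,0,0,-0.5,-0.94,0,0]]]' && python3 -m jog '[[[0,0,0,-0.25,-0.48,0,0],[0,0,0,-0.5,-0.94,0,0],[0,0,0,-0.5,-0.94,0,0]]]' && python3 -m jog '[[[0,0,0,-0.25,-0.48,0,0],[0,0,0,-0.5,-0.94,0,0],[0,0,0,-0.5,-0.94,0,0],[0,0,0,-0.5,-0.94,0,0]]]'; done
python3 - <<'E'
from h import *
p=r.read_state()["position"];c=cap("top");crop(c,230,115,380,235,5,"pics/t3.png");print(p)
crop(cap("wrist"),0,0,640,400,1,"pics/w3.png")
ax=np.array([608.6,104.8]);x=np.array([np.cos(np.radians(190.1)),np.sin(np.radians(190.1))]);y=np.array([np.cos(np.radians(100.1)),np.sin(np.radians(100.1))])
for th in(221,216,210,200,190,180,175,170):
    a=np.radians(th);n=np.array([np.cos(a),np.sin(a)]);t=np.array([-np.sin(a),np.cos(a)])
    off=7+17.5*abs(y@t)+9*abs(x@t); P=ax+122*n+off*t; d=P-p[:2]; print(th,P.round(),"tool d",(d@x).round(1),(d@y).round(1))
E
```

```text
time: 1.92
position: [408.5, 164.4, 238.5]
eef_rot: [0.275, -3.129, -0.0]
contact_force: [-1.1, 0.2, -0.4]
gripper_width: 0.009
grip_force: 0.0
time: 2.3
position: [474.3, 81.2, 238.3]
eef_rot: [0.277, -3.129, -0.001]
contact_force: [-0.7, 0.7, 0.3]
gripper_width: 0.004
grip_force: 0.0
time: 2.8
position: [538.8, -0.3, 238.6]
eef_rot: [0.282, -3.128, -0.001]
contact_force: [-0.5, 1.4, -0.6]
gripper_width: 0.004
grip_force: 0.0
[ 5.38786915e+02 -2.93518529e-01  2.38645975e+02]
221 [534.   5.] tool d 3.8 5.7
216 [526.  12.] tool d 10.9 13.9
210 [516.  21.] tool d 18.5 24.8
200 [503.  39.] tool d 28.6 44.8
190 [493.  59.] tool d 34.9 66.9
180 [487.  79.] tool d 37.5 87.2
175 [485.  89.] tool d 37.5 97.7
170 [484. 100.] tool d 36.5 108.2
```

View pics/w3.png

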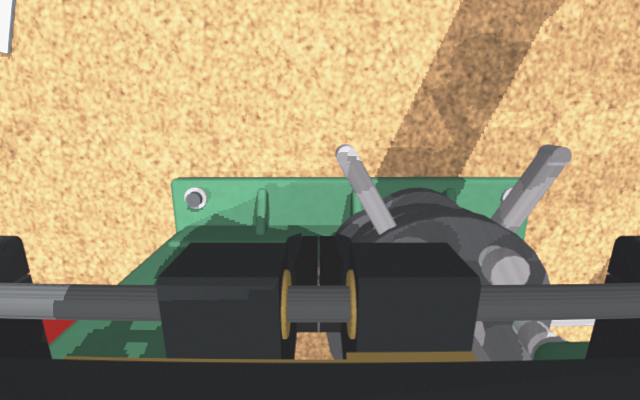

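The wrist view shows the shut fingers near (320,300), with the largest punch's tab just to their right at (345,150)-(385,225). I'll back off 12 mm and then descend.

```bash
python3 -m jog '[[[0,0,0,0,-0.12,0,0],[0,0,0,0,-0.12,0.3,0],[0,0,0,0,-0.12,0.6,0],[0,0,0,0,-0.12,0.95,0],[0,0,0,0,-0.12,0.95,0]]]'
python3 - <<'E'
from h import *
p=r.read_state()["position"];print(p)
ax=np.array([608.6,104.8]);x=np.array([np.cos(np.radians(190.1)),np.sin(np.radians(190.1))]);y=np.array([np.cos(np.radians(100.1)),np.sin(np.radians(100.1))])
for th in(221,210,200,190,180,175,170):
    a=np.radians(th);n=np.array([np.cos(a),np.sin(a)]);t=np.array([-np.sin(a),np.cos(a)])
    off=7+17.5*abs(y@t)+9*abs(x@t); P=ax+122*n+off*t; d=P-p[:2]; print(th,"tool d",(d@x).round(1),(d@y).round(1))
E
```

```text
time: 3.52
position: [540.5, -14.5, 142.2]
eef_rot: [0.279, -3.125, -0.002]
contact_force: [0.4, 0.5, 0.3]
gripper_width: 0.004
grip_force: 0.0
[540.45658182 -14.54166035 142.16739688]
221 tool d 3.0 20.0
210 tool d 17.7 39.1
200 tool d 27.7 59.2
190 tool d 34.0 81.2
180 tool d 36.6 101.5
175 tool d 36.6 112.0
170 tool d 35.7 122.6
```

```bash
python3 -m jog '[[[0,0,0,0.01,0.1,0,0],[0,0,0,0.03,0.18,0,0],[0,0,0,0.09,0.26,0,0],[0,0,0,0.15,0.34,0,0],[0,0,0,0.2,0.42,0,0],[0,0,0,0.24,0.5,0,0],[0,0,0,0.28,0.59,0,0],[0,0,0,0.28,0.59,0,0]]]'
```

```text
time: 4.53
position: [503.5, 38.9, 144.5]
eef_rot: [-0.281, 3.128, -0.001]
contact_force: [0.6, -0.4, 0.5]
gripper_width: 0.008
grip_force: 0.6
```

```bash
python3 -m jog '[[[0,0,0,0.03,0.07,0,0],[0,0,0,0.05,0.14,0,0],[0,0,0,0.07,0.22,0,0],[0,0,0,0.08,0.29,0,0],[0,0,0,0.085,0.36,0,0],[0,0,0,0.09,0.42,0,0],[0,0,0,0.09,0.42,0,0]]]'; python3 - <<'E'
from h import *
crop(cap("top"),180,115,380,235,4,"pics/t4.png")
E
```

```text
time: 5.4
position: [487.0, 78.7, 143.6]
eef_rot: [0.281, -3.128, -0.0]
contact_force: [-0.3, -1.0, 0.7]
gripper_width: 0.003
grip_force: 0.0
```

View pics/t4.png

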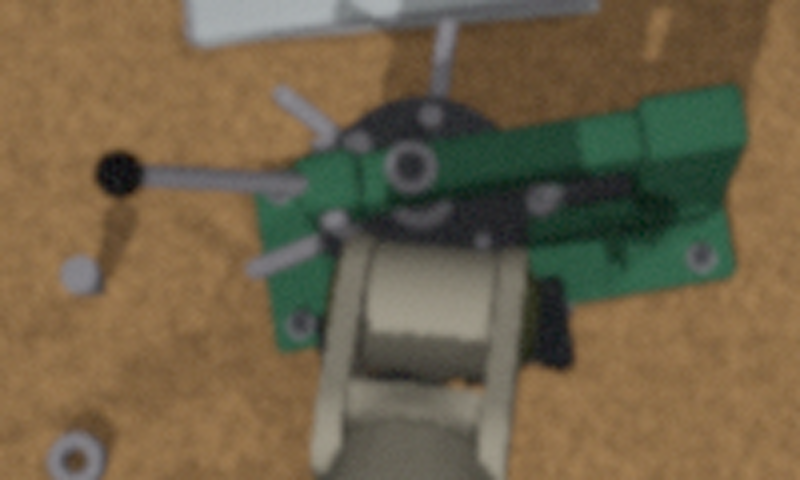

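Top crop: tab ends are at about (250,270), (280,92) and (448,25), with the large punch hidden under the wrist. Next I'll compute the turret angle.

```bash
python3 - <<'E'
from h import *
c=cap("top"); ax=np.array([608.6,104.8])
for u,v in((252,270),(280,94),(447,27)):
    d=ray(c,(180+u/4,115+v/4),157)[:2]-ax; print(np.hypot(*d),np.degrees(np.arctan2(d[1],d[0]))%60)
print(r.read_state()["contact_force"])
E
```

```text
143.74601119263 54.02866445237635
142.36394388249005 53.28521972252165
143.58682132141143 52.450926632972994
[ 0.29099793 -0.44277103 -0.33285531]
```

```bash
python3 -m jog '[[[0,0,0,0,0,0,0],[0,0,0,0,0,0,0],[0,0,0,0,0,0,0],[0,0,0,0,0,0,0],[0,0,0,0,0,0,0],[0,0,0,0,0,0,0]]]'; python3 - <<'E'
from h import *
crop(cap("top"),180,115,380,235,4,"pics/t5.png")
E
```

```text
time: 6.25
position: [487.2, 78.2, 143.7]
eef_rot: [0.28, -3.129, 0.0]
contact_force: [0.3, -0.5, -0.6]
gripper_width: 0.007
grip_force: 0.0
```

View pics/t5.png

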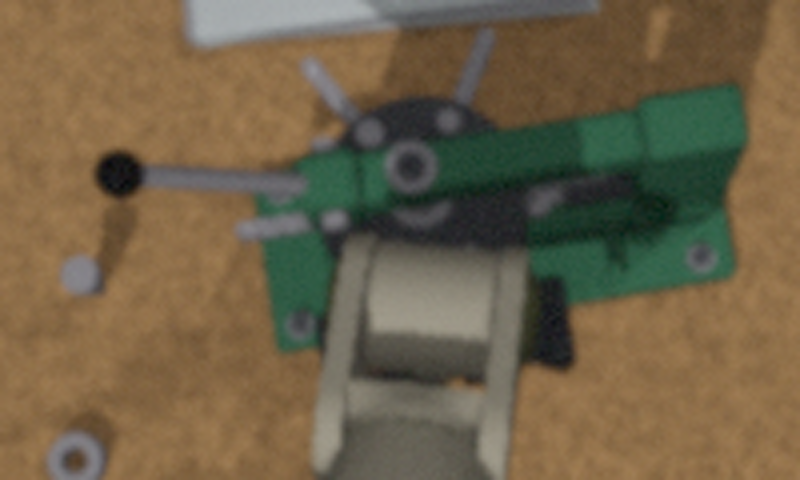

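The turret moves slowly but is now settled one click on: the tabs are back in the starting pattern, left tab end (240,230). Now I'll lift, go back and push the next tab the same way.

```bash
python3 -m jog '[[[0,0,0,0,0,-0.4,0],[0,0,0,0,0,-0.8,0],[0,0,0,0,0,-0.95,0],[0,0,0,0,0,-0.95,0]]]' && python3 -m jog '[[[0,0,0,-0.18,-0.5,0,0],[0,0,0,-0.36,-1,0,0],[0,0,0,-0.36,-1,0,0],[0,0,0,-0.36,-1,0,0]]]' && python3 -m jog '[[[0,0,0,0,0,0.3,0],[0,0,0,0,0,0.6,0],[0,0,0,0,0,0.95,0],[0,0,0,0,0,0.95,0]]]'
```

```text
time: 6.8
position: [487.3, 78.2, 238.6]
eef_rot: [-0.28, 3.128, -0.0]
contact_force: [-0.2, -0.4, -0.1]
gripper_width: 0.005
grip_force: 0.0
time: 7.3
position: [539.8, -13.3, 237.3]
eef_rot: [0.279, -3.127, -0.002]
contact_force: [-0.1, 0.1, 0.2]
gripper_width: 0.004
grip_force: 0.0
time: 7.8
position: [538.8, -12.4, 141.8]
eef_rot: [0.281, -3.124, -0.003]
contact_force: [0.2, -0.3, 0.3]
gripper_width: 0.002
grip_force: 0.0
```

```bash
python3 -m jog '[[[0,0,0,0.01,0.1,0,0],[0,0,0,0.03,0.18,0,0],[0,0,0,0.09,0.26,0,0],[0,0,0,0.15,0.34,0,0],[0,0,0,0.2,0.42,0,0],[0,0,0,0.24,0.5,0,0],[0,0,0,0.28,0.59,0,0],[0,0,0,0.28,0.59,0,0]]]' && python3 -m jog '[[[0,0,0,0.03,0.07,0,0],[0,0,0,0.05,0.14,0,0],[0,0,0,0.07,0.22,0,0],[0,0,0,0.08,0.29,0,0],[0,0,0,0.085,0.36,0,0],[0,0,0,0.09,0.42,0,0],[0,0,0,0.09,0.42,0,0],[0,0,0,0.09,0.42,0,0],[0,0,0,0.09,0.42,0,0],[0,0,0,0.09,0.42,0,0],[0,0,0,0.09,0.42,0,0],[0,0,0,0.09,0.42,0,0]]]' && python3 -m jog '[[[0,0,0,0,0,-0.4,0],[0,0,0,0,0,-0.8,0],[0,0,0,0,0,-0.95,0],[0,0,0,0,0,-0.95,0]]]' && python3 -m jog '[[[0,0,0,0.5,0,-0.3,0],[0,0,0,1,0,-0.5,0],[0,0,0,1,0,-0.5,0],[0,0,0,1,0,-0.5,0]]]' && python3 -m jog '[[[0,0,0,0.5,-0.5,0,0],[0,0,0,0.6,-1,0,0],[0,0,0,0.6,-1,0,0],[0,0,0,0.6,-1,0,0]]]'; python3 - <<'E'
from h import *
crop(cap("top"),180,115,380,235,4,"pics/t6.png");crop(cap("scene"),270,180,450,310,4,"pics/s6.png")
E
```

```text
time: 8.8
position: [502.3, 39.8, 144.6]
eef_rot: [-0.281, 3.127, -0.001]
contact_force: [1.7, -1.2, 1.9]
gripper_width: 0.007
grip_force: 0.6
time: 10.3
position: [486.1, 79.0, 143.7]
eef_rot: [-0.28, 3.129, -0.0]
contact_force: [0.4, -0.1, 0.1]
gripper_width: 0.009
grip_force: 0.0
time: 10.8
position: [486.2, 79.0, 238.6]
eef_rot: [-0.28, 3.128, -0.0]
contact_force: [0.5, -0.8, 0.3]
gripper_width: 0.008
grip_force: 0.0
time: 11.3
position: [387.8, 61.3, 287.5]
eef_rot: [0.279, -3.128, -0.001]
contact_force: [-0.2, -0.2, 0.4]
gripper_width: 0.002
grip_force: 0.0
time: 11.8
position: [346.8, -47.6, 287.8]
eef_rot: [0.279, -3.127, -0.002]
contact_force: [0.0, 0.6, 0.4]
gripper_width: 0.006
grip_force: 0.0
```

View pics/t6.png

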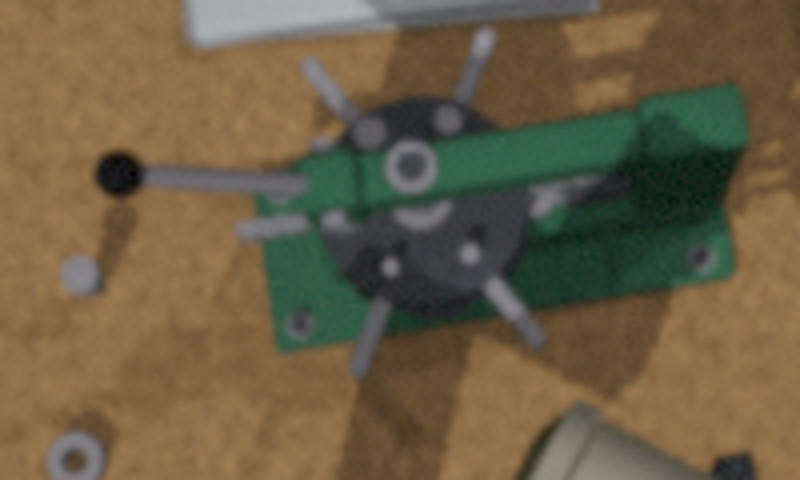

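View pics/s6.png

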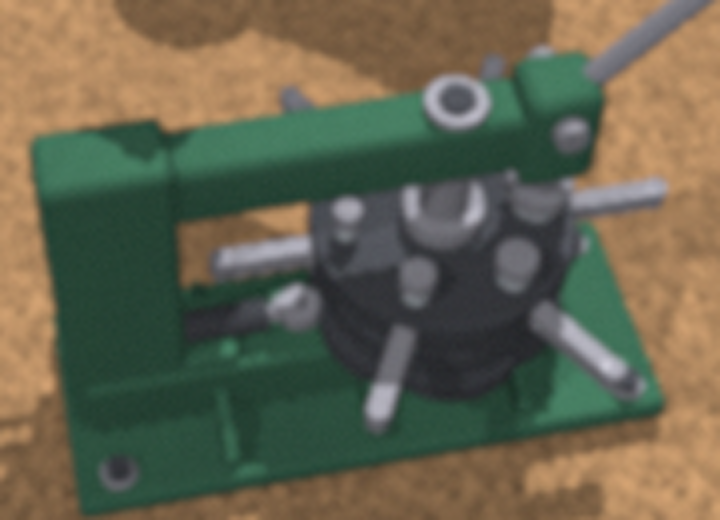

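Both views show the wide head under the ram, at about (540,200) in the scene crop. The 12 and 15 mm heads are on the near side at (390,267) and (470,253) in the top crop. The tabs match the click pattern, and the loose punch and die that show in the top crop haven't moved. The arm is clear, so I'll sign off.

```bash
python3 -c "
from plant import r
print(r.sign_off())"
```

```text
the job is handed in; nothing more can be done
None
```

The turret was pushed two clicks clockwise and the largest punch now stands settled under the ram; the arm is clear, the loose parts were never touched, and the job is handed in (no verdict was returned).

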